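# Check a glued tray frame for square by its diagonals and true it up

### The job

The condiment tray's frame is freshly glued, so check it for square with the sliding rule: set its heel in the near left corner, run the slide out until the tip bears in the far right corner and hold it there for half a second with a light steady push of about 5 N, so that the frame does not shift; then measure from the near right to the far left corner in the same way. Then nudge the far rail along, the way the two readings call for, until both diagonals are equal (leave it if they already are); leave the rule lying loose inside the frame and do not disturb the other things on the table.

Things in the scene. Friction and masses are not known exactly. Their poses are not given: they have to be found in the camera images.
- tray_frame: Bamboo frame of four rails (14 mm thick, 20 mm high) on a 12 mm grey laminate board (290 x 300 mm) on the table. Inside 150 mm deep (x) by 200 mm wide (y). Origin: middle of the squared inside, on the board's top face; x from near to far rail, y left, z up. Near rail fixed, held by two toggle clamps outside it (55 mm high)
- near_left (a point): Near left inside corner (fixed): the point where the centre of the rule's round nose sits when it touches both rails there, 3 mm from either inner face, 6 mm above the board: at (-72, 97, 6) mm in the frame of tray_frame
- near_right (a point): The same for the near right inside corner (fixed), at (-72, -97, 6) mm in the frame of tray_frame
- far_left (a point): The same for the far left inside corner; it shifts with the far rail along y and is at (72, 97, 6) mm in the frame of tray_frame when square
- far_right (a point): The same for the far right inside corner; it shifts with the far rail along y and is at (72, -97, 6) mm in the frame of tray_frame when square
- slide_rule: Sliding inside rule, about 230 g, lying on the table: aluminium body 160 mm long (x), 20 wide, 12 high, slide running out at its +x end. Origin: centre of the underside; x from heel to tip. At each end a nose 6 mm wide, rounded to 3 mm radius, upright, 10 mm high from 2 mm above the underside. It can be lifted by its thumb grip, which is near its centre of mass
- thumb_grip (a point): Top centre of the red thumb grip on the slide: grip 16 mm long (x of the rule), 10 mm wide (y, the way to pinch it), its top 38 mm above the rule's underside and 26 mm above the body's top face; lies above the rule's origin when closed and moves along its x with the slide
- heel (a point): Centre of the rounded heel nose, 6 mm above the rule's underside, 102 mm from the rule's origin towards -x
- tip (a point): Centre of the rounded tip nose on the slide, 6 mm above the rule's underside
- pepper_grinder: White ceramic pepper grinder with a wooden knob, 58 mm across, 150 mm high; bystander. Origin at its underside
- salt_shaker: Stainless salt shaker, 42 mm across, 84 mm high; bystander. Origin at its underside
- cruet: Empty glass cruet with a handle, 72 mm across, 150 mm high; bystander. Origin at its underside
- tumbler: Red plastic tumbler, 76 mm across, 105 mm high; bystander. Origin at its underside
- trivet: Slatted bamboo trivet, 160 x 158 x 12 mm, lying on the table; bystander. Origin at its underside
- glue_bottle: Yellow glue bottle, 54 mm across, 150 mm high; bystander. Origin at its underside
- glue_brush: Glue brush, 170 mm long, lying on the table; bystander
- rail_mid (a point): Where the middle of the far rail's top face is when the frame is square (fixed, does not shift): at (82, 0, 20) mm in the frame of tray_frame. The wet joints let the far rail (228 mm long) shift along y by up to 22 mm either way, the side rails swinging with it; it takes about 9 N and stays where put. At the start it is off by up to 14 mm to either side
- rule_slide: Brass slide of the rule with its thumb grip; origin as slide_rule's when closed, moving along the rule's x as it is run out, 0 to 60 mm. Heel to tip nose centres: 204 mm closed. About 0.6 N friction, stays where left; the body stays put while it rests on the board, but in the air it is carried along. Pushed towards the heel when closed, it pushes the whole rule
Mind the look-alikes: they are no part of the job. What is shaped like the slide_rule but turquoise is not meant.

How it is judged:
By the outcome, as a careful person would: the job done as asked, in the order asked, and still so for the second after the job is handed in, with the robot touching nothing.
It also fails if it takes over 72 s, if anything falls off the work surface, if the arm or the gripper's body presses on something with over 40 N, if the wrist force passes 120 N, or if a joint passes its speed limit or range.

### The arm

A 6-joint arm with a two-finger parallel gripper is mounted at the origin on the work surface. World frame = base frame: x ahead of the robot, y to its left, z up, the work surface at z = 0. Lengths are in m, angles in rad, forces in N, time in s.
With the tool pointing down it reaches from about 0.35 to 0.85 m from the base axis. Payload 8.1 kg.
Tool frame: the origin (TCP) lies at the very end of the fingers, on their centre line; the grasp point (between the pads) lies robot.tcp_to_grasp behind it (robot.tcp_to_grasp is the distance from the TCP to the grasp point, in m); z points along the fingers, y is the line along which they close (so a half turn about z gives the same grasp; the last joint's range is limited). The gripper opens to 93 mm and grips with 3 to 60 N. Pads are 15 mm wide; open, the fingers measure 128 mm over their backs; the gripper's body (75 mm by 188 mm) begins 65 mm behind the grasp point.
Start: joints at [-1.186, 0.13, 1.488, -0, 1.523, -0.085], TCP at [0.272, -0.535, 0.219] pointing down, gripper open.
Joint ranges: [-2.96, 2.96], [-0.89, 2.26], [0.02, 2.5], [-1.34, 4.48], [0, 2.73], [-2.66, 2.66]. Speed limits (rad/s): [2.39, 2.39, 2.79, 3.14, 3.14, 3.14].

### API

Orientations are given as a rotation vector (axis times angle).
In Python, from plant import robot gives the robot as it stands. The module is installed in compiled form; this text tells all that it offers.
- The arm moves only by the shell command python3 -m pendant 'ROWS' [FORCE]. ROWS is JSON, a list that holds one entry, the list of rows, each a list of 5 numbers: the opening, from 0 (shut) to 1 (fully open), then the shift along the tool's x, y, z in cm, then the turn about the tool's z in degrees. In form: [[[fingers, x, y, z, roll], ...]]. A call has 1 to 8 rows; each row shifts and turns the commanded pose from where the row before left it, along the tool's axes as they then stand; what a row does not reach is not made up. A row lasts 1/10 s, in which the tool goes at most 50 mm and 8.59 degrees, less where a joint would pass 70% of its speed; a pose out of reach is approached as far as the arm can. A call is refused whole if a number of a shift passes 5 or a number of a turn 8.59, either way. A call with a gripper value outside its range is refused whole. The fingers move at their own pace and stop on an object; FORCE is the grip in N (left out, the last holds). Time passes only in rows, so rows that do not move let the fingers close. It gives the time, the measured TCP pose, the force, the opening and the grip force at its end, in the units of the state.
- robot.read_state(): the state, without advancing time (a new reading comes with each control period).
- robot.read_camera(name): name is "scene" or "top" or "wrist"; returns a dict with "img" (420x560x3 uint8, blue, green, red), "K" (3x3 intrinsics, pixels), "k1" (the pictures are not rectified: a ray, as slopes to the right and down, at radius r is drawn at 1 + k1 r^2 times it, then the intrinsics apply), "pose" (4x4, takes a point from camera to world coordinates). Camera axes: x right, y up, looking along -z (the intrinsics and any distortion apply to the point x, -y, -z); pixel columns grow to the right and rows downward; lengths in m; the calibration is good to about 2 mm. A picture is of the moment at which its call begins. There is no depth.
- robot.close_job(): hands the job in; it is judged then, once.
The state is a dict: "t": time; "q": joint angles; "dq": joint speeds; "joint_torque": joint torques, N m; "tool_pos": TCP position; "orientation": TCP orientation; "force": force on the tool from outside, world axes, zero at the start; "wrist_torque": the same for the moment, N m; "opening": finger opening in m; "gripper_force": force on a finger pad.
Only numpy, scipy, OpenCV 4.12 (cv2) and the standard library are available. Lean on these libraries where they do the work, as an engineer would, in place of code of your own. Each camera call takes 0.05 s, during which the arm holds its last target. There are 200 camera calls.

## Working session

There is one attempt and no reset: what is moved stays moved. The work goes in short steps, Python scripts to look and compute and a shell command to move; the robot and the scene stay as the last step left them, time stands still between calls to the robot, and variables do not carry over. Pictures are saved under pics/ and viewed, at most 10 in all, crops included, and the job is handed in when it is done.

```bash
mkdir -p pics; cat > h.py <<'E'
import numpy as np, cv2
from plant import robot
from scipy.spatial.transform import Rotation as R
def snap(n,f):
    c=robot.read_camera(n); cv2.imwrite('pics/'+f+'.png',c['img']); np.savez('pics/'+f+'.npz',**{k:c[k] for k in('img','K','k1','pose')}); return c
def load(f): return np.load('pics/'+f+'.npz')
def p2w(c,u,v,z):
    K=c['K'];d=np.array([(u-K[0,2])/K[0,0],(v-K[1,2])/K[1,1]]);s=d.copy()
    for _ in range(30): s=d/(1+float(c['k1'])*(s@s))
    r=c['pose'][:3,:3]@np.array([s[0],-s[1],-1]);o=c['pose'][:3,3]
    return o+r*(z-o[2])/r[2]
def w2p(c,p):
    q=c['pose'][:3,:3].T@(np.asarray(p)-c['pose'][:3,3]);s=np.array([q[0],-q[1]])/-q[2]
    s=s*(1+float(c['k1'])*(s@s));K=c['K'];return np.array([K[0,0]*s[0]+K[0,2],K[1,1]*s[1]+K[1,2]])
def st():
    s=robot.read_state();M=R.from_rotvec(s['orientation']).as_matrix()
    print('t',round(s['t'],2),'pos',np.round(s['tool_pos'],4),'xax',np.round(M[:,0],3),'yax',np.round(M[:,1],3),'zax',np.round(M[:,2],3),'F',np.round(s['force'],2),'op',round(s['opening'],4),'gf',round(s['gripper_force'],1)); return s,M
E
python3 - <<'E'
from h import *
st();print(robot.tcp_to_grasp)
c=snap('top','top0');print(c['pose'],c['K'],c['k1']);snap('scene','sc0')
E
```

```text
t 0.0 pos [ 0.2715 -0.5345  0.2176] xax [0.892 0.453 0.   ] yax [ 0.453 -0.892 -0.002] zax [-0.001  0.002 -1.   ] F [ 0.05  0.42 -0.1 ] op 0.0928 gf 0.0
0.0188
[[ 0.01025108  0.9933534  -0.11464698  0.40754478]
 [-0.99957529  0.01330751  0.02592597  0.0320413 ]
 [ 0.02727932  0.11433252  0.99306793  1.04575583]
 [ 0.          0.          0.          1.        ]] [[401.9185341    0.         282.41774014]
 [  0.         401.9185341  211.65275349]
 [  0.           0.           1.        ]] 0.022383584045990564
```

View pics/top0.png

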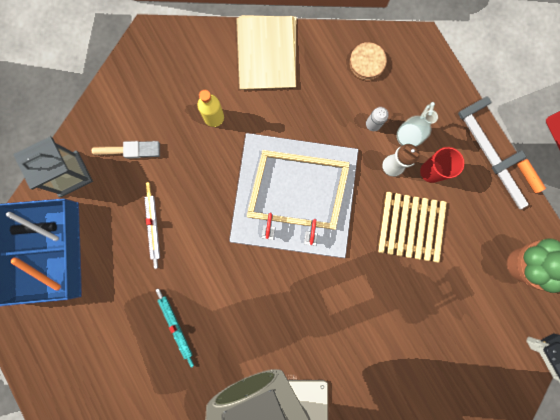

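View pics/sc0.png

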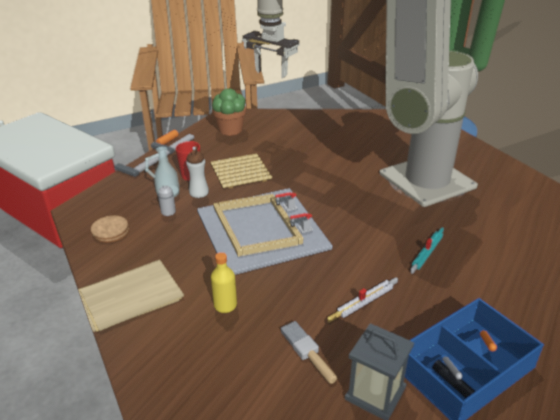

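The top view shows the aluminium rule at about (152,225), its brass tip up at (149,185) and its heel at (156,265). The frame is around (300,190) with the clamps at (268,225) and (312,232), and the turquoise decoy is at (175,328). I'll zoom in.

```bash
python3 - <<'E'
from h import *
c=load('top0');im=c['img']
a=cv2.resize(im[175:275,125:180],None,fx=5.5,fy=5.5,interpolation=cv2.INTER_CUBIC)
b=cv2.resize(im[128:264,225:365],None,fx=3.5,fy=3.5,interpolation=cv2.INTER_CUBIC)
o=np.zeros((600,800,3),np.uint8);o[:550,:a.shape[1]]=a[:, :302];o[:b.shape[0],306:306+b.shape[1]]=b[:,:494]
cv2.imwrite('pics/crop0.png',o)
for u,v,z in[(149.5,184,.006),(151.5,224,.038),(155.5,266,.006),(265,154,.032),(347,165,.032)]:print(p2w(c,u,v,z))
E
```

```text
[0.59519987 0.35071457 0.006     ]
[0.48860317 0.3312151  0.038     ]
[0.38449157 0.32554019 0.006     ]
[0.67358761 0.05202733 0.032     ]
[ 0.64813602 -0.16008071  0.032     ]
```

View pics/crop0.png

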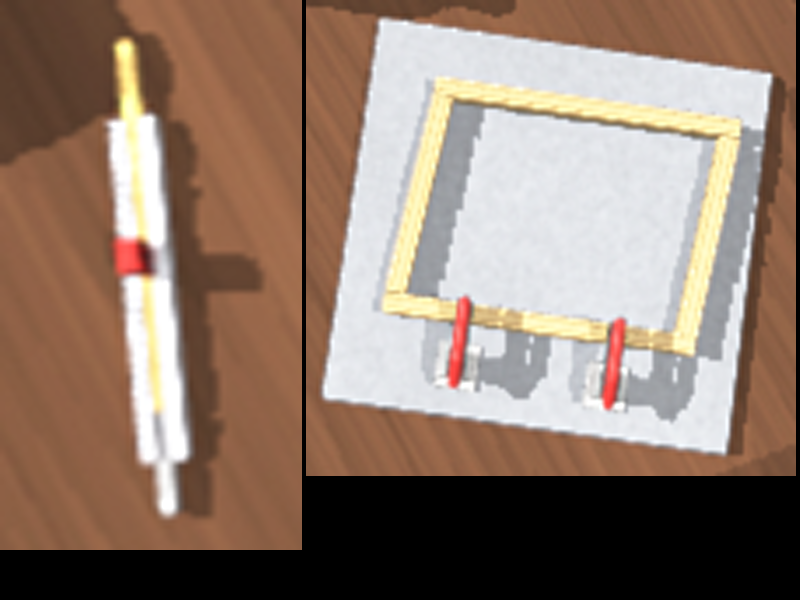

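Crop: the rule is nearly closed, with its heel at the near end and red grip at crop (130,257). The far rail sits displaced to the right (the side rails lean right compared with the board edges). I'll move above the rule.

```bash
A='[[[1,2.46,-2.83,0,0],[1,2.46,-2.83,0,0],[1,2.46,-2.83,0,0],[1,2.46,-2.83,0,0],[1,2.46,-2.83,0,0],[1,2.46,-2.83,0,0],[1,2.46,-2.83,0,0],[1,2.46,-2.83,0,0]]]'
python3 -m pendant '[[[1,2.46,-2.83,0,0],[1,2.46,-2.83,0,0],[1,2.46,-2.83,0,0],[1,2.46,-2.83,0,0],[1,2.46,-2.83,0,0],[1,2.46,-2.83,0,0],[1,2.46,-2.83,0,0],[1,2.46,-2.83,0,0]]]'
python3 -m pendant '[[[1,2.46,-2.83,0,0],[1,2.46,-2.83,0,0],[1,2.46,-2.83,0,0],[1,2.46,-2.83,0,0],[1,2.46,-2.83,0,0],[1,2.46,-2.83,0,0],[1,2.46,-2.83,0,0],[1,2.46,-2.83,0,0]]]'
python3 -m pendant '[[[1,2.46,-2.83,0,0],[1,2.46,-2.83,0,0],[1,2.46,-2.83,0,0],[1,2.46,-2.83,0,0],[1,2.46,-2.83,0,0],[1,2.46,-2.83,0,0],[1,2.46,-2.83,0,0],[1,2.46,-2.83,0,0]]]'
python3 -m pendant '[[[1,0,0,0,-8],[1,0,0,0,-8],[1,0,0,0,-8],[1,0,0,0,-8],[1,0,0,0,-8],[1,0,0,0,-8],[1,0,0,0,-8],[1,0,0,0,-8]]]'
python3 -m pendant '[[[1,0,0,0,-8],[1,0,0,0,-8],[1,0,0,0,-8],[1,0,0,0,-8],[1,0,0,0,-8],[1,0,0,0,-8],[1,0,0,0,-8],[1,0,0,0,-8]]]'
python3 -m pendant '[[[1,0,0,0,-8],[1,0,0,0,-8],[1,0,0,0,-8],[1,0,0,0,-8],[1,0,0,0,0]]]'
python3 - <<'E'
from h import *
st();c=snap('wrist','w1');print(c['pose'])
E
```

```text
t: 0.9
tool_pos: [0.3445, -0.2424, 0.2182]
orientation: [-3.055, -0.731, 0.0]
force: [1.5, 0.0, 0.5]
opening: 0.093
gripper_force: 0.0
t: 1.7
tool_pos: [0.4175, 0.0485, 0.2184]
orientation: [-3.055, -0.731, 0.0]
force: [0.4, -0.9, -0.5]
opening: 0.0929
gripper_force: 0.0
t: 2.5
tool_pos: [0.4905, 0.3394, 0.218]
orientation: [3.055, 0.731, -0.001]
force: [0.3, -0.3, -0.8]
opening: 0.0934
gripper_force: 0.0
t: 3.3
tool_pos: [0.4903, 0.3377, 0.218]
orientation: [-2.197, -2.245, 0.002]
force: [0.2, 0.2, 0.3]
opening: 0.0932
gripper_force: 0.0
t: 4.1
tool_pos: [0.4903, 0.3377, 0.218]
orientation: [-0.673, -3.068, 0.001]
force: [0.4, -0.8, 0.4]
opening: 0.0929
gripper_force: 0.0
t: 4.6
tool_pos: [0.4903, 0.3378, 0.2181]
orientation: [0.193, -3.135, 0.001]
force: [-0.3, -0.8, 0.8]
opening: 0.0929
gripper_force: 0.0
t 4.6 pos [0.4903 0.3378 0.2181] xax [-0.992 -0.123  0.001] yax [-0.123  0.992 -0.   ] zax [-0.001 -0.    -1.   ] F [-0.29 -0.82  0.84] op 0.0929 gf 0.0
[[-1.22850887e-01 -9.62170944e-01 -2.43176345e-01  4.23603053e-01]
 [ 9.92425065e-01 -1.19010392e-01 -3.04797661e-02  3.28161207e-01]
 [ 3.86233076e-04 -2.45078766e-01  9.69503094e-01  3.83475379e-01]
 [ 0.00000000e+00  0.00000000e+00  0.00000000e+00  1.00000000e+00]]
```

View pics/w1.png

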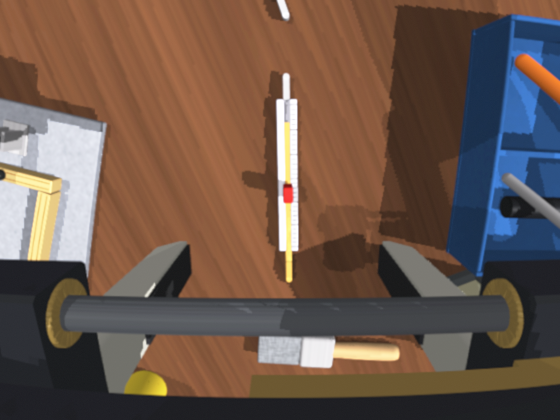

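The wrist view shows the rule upright in the picture: heel end at (286,74), grip at (288,192), brass tip end at (290,281).

```bash
python3 - <<'E'
from h import *
c=load('w1');im=c['img'].astype(int)
m=((im[...,2]>150)&(im[...,1]<60)&(im[...,0]<60)).astype(np.uint8);m[:150]=0;m[230:]=0;m[:,:250]=0;m[:,330:]=0
v,u=np.nonzero(m);print(u.min(),u.max(),v.min(),v.max(),u.mean(),v.mean())
g=p2w(c,u.mean(),(v.min()+v.max())/2,.036);a=p2w(c,286,74,.012);b=p2w(c,290,281,.012)
print(g,a,b,np.linalg.norm(b-a),(a+b)/2,np.degrees(np.arctan2(*(b-a)[1::-1])))
t=np.array([.4903,.3378,0]);
for p in(g,(a+b)/2):d=p-t;print(d@[-.992,-.123,0],d@[-.123,.992,0])
E
```

```text
284 290 187 201 286.0967741935484 192.48387096774192
[0.49638656 0.339179   0.036     ] [0.38180285 0.32490785 0.012     ] [0.59975434 0.35666405 0.012     ] 0.22025282396225565 [0.4907786  0.34078595 0.012     ] 8.289835326818839
-0.006207485722456249 0.0006193241710627555
-0.0008420403555293113 0.002903194550635967
```

```bash

python3 -m pendant '[[[1,-0.6,0.2,2,-1],[0.6,0,0,3,0],[0.6,0,0,3,0],[0.6,0,0,3,0],[0.6,0,0,3,0],[0.6,0,0,3,0],[0.6,0,0,2,0],[0.6,0,0,1.3,0]]]' 30
python3 -m pendant '[[[0,0,0,0,0],[0,0,0,0,0],[0,0,0,0,0],[0,0,0,0,0],[0,0,0,0,0],[0,0,0,0,0],[0,0,0,0,0],[0,0,0,0,0]]]' 30
python3 -c "
from h import *
st()"
```

```text
t: 5.45
tool_pos: [0.495, 0.3399, 0.0132]
orientation: [0.211, -3.132, 0.002]
force: [0.2, 0.0, -0.2]
opening: 0.0559
gripper_force: 0.0
t: 6.25
tool_pos: [0.4966, 0.3409, 0.0161]
orientation: [-0.217, 3.133, 0.001]
force: [-1.2, -0.5, 3.2]
opening: 0.0099
gripper_force: 30.0
t 6.25 pos [0.4966 0.3409 0.0161] xax [-0.99  -0.138 -0.001] yax [-0.138  0.99   0.   ] zax [ 0.001  0.    -1.   ] F [-1.21 -0.54  3.22] op 0.0099 gf 30.0
```

```bash

python3 -m pendant '[[[0,0,0,-1,0],[0,0,0,-2,0],[0,0,0,-3,0],[0,0,0,-3,0],[0,0,0,-3,0],[0,0,0,-2,0],[0,0,0,0,0],[0,0,0,0,0]]]' 30
python3 - <<'E'
from h import *
st()
c=load('top0');P=lambda x,y,z:p2w(c,225+(x-306)/3.5-.5*0,128+y/3.5,z)
for n,x,y,z in[('bFL',378,18,.012),('bFR',772,73,.012),('bNR',728,453,.012),('bNL',322,399,.012),('NLo',384,310,.032),('NRo',692,354,.032),('FLo',434,80,.032),('FRo',740,120,.032)]:print(n,P(x,y,z))
B=[P(378,18,.012),P(772,73,.012),P(728,453,.012),P(322,399,.012)]
print(sum(B)/4);e=B[1]-B[0]+B[2]-B[3];print(np.linalg.norm(e)/2,np.degrees(np.arctan2(-e[0],e[1]))-180);f=B[0]-B[3]+B[1]-B[2];print(np.linalg.norm(f)/2,np.degrees(np.arctan2(f[1],f[0])))
snap('top','top1')
E
```

```text
t: 7.05
tool_pos: [0.4962, 0.3405, 0.1554]
orientation: [-0.217, 3.134, -0.0]
force: [0.3, 0.9, -3.5]
opening: 0.01
gripper_force: 30.0
t 7.05 pos [0.4962 0.3405 0.1554] xax [-0.99  -0.138 -0.   ] yax [-0.138  0.99  -0.   ] zax [ 0. -0. -1.] F [ 0.33  0.89 -3.47] op 0.01 gf 30.0
bFL [0.73420866 0.10449427 0.012     ]
bFR [ 0.69693557 -0.19379305  0.012     ]
bNR [ 0.41086261 -0.15821276  0.012     ]
bNL [0.44696484 0.13943082 0.012     ]
NLo [0.51086424 0.09434998 0.032     ]
NRo [ 0.48174356 -0.12895557  0.032     ]
FLo [0.68172001 0.06098629 0.032     ]
FRo [ 0.65537576 -0.1653233   0.032     ]
[ 0.57224292 -0.02702018  0.012     ]
0.30021558579933183 -7.01934152408154
0.28881861239856743 -7.01204956045166
```

```bash

python3 -m pendant '[[[0,-0.21,-1,0,0],[0,-0.21,-2,0,0],[0,-0.21,-3,0,0],[0,-0.21,-3,0,0],[0,-0.21,-3,0,0],[0,-0.21,-3,0,0],[0,-0.21,-3,0,0],[0,-0.21,-3,0,0]]]' 30
python3 -m pendant '[[[0,-0.21,-3,0,0],[0,-0.21,-3,0,0],[0,-0.21,-3,0,0],[0,-0.21,-3,0,0],[0,-0.21,-2.5,0,0],[0,-0.21,-1.5,0,0],[0,-0.21,-0.5,0,0],[0,0,0,0,4]]]'
python3 -m pendant '[[[0,0,0,0,8],[0,0,0,0,8],[0,0,0,0,8],[0,0,0,0,8],[0,0,0,0,8],[0,0,0,0,8],[0,0,0,0,8],[0,0,0,0,6]]]'
python3 -m pendant '[[[0,0,0,0,4],[0,0,0,0,0]]]'
python3 - <<'E'
from h import *
st();c=snap('wrist','w2')
E
```

```text
t: 7.9
tool_pos: [0.541, 0.1328, 0.1539]
orientation: [0.216, -3.131, 0.001]
force: [0.1, -0.7, -2.1]
opening: 0.0096
gripper_force: 30.0
t: 8.7
tool_pos: [0.579, -0.0269, 0.1548]
orientation: [0.105, -3.139, -0.001]
force: [-0.5, 0.2, -1.9]
opening: 0.0097
gripper_force: 30.0
t: 9.5
tool_pos: [0.5788, -0.0253, 0.155]
orientation: [-1.531, -2.742, 0.0]
force: [-0.5, 0.0, -2.6]
opening: 0.0098
gripper_force: 30.0
t: 9.7
tool_pos: [0.5788, -0.0255, 0.1551]
orientation: [-1.62, -2.691, 0.0]
force: [0.3, -0.0, -1.5]
opening: 0.0098
gripper_force: 30.0
t 9.7 pos [ 0.5788 -0.0255  0.1551] xax [-0.468  0.884  0.001] yax [ 0.884  0.468 -0.001] zax [-0.001  0.    -1.   ] F [ 0.27 -0.03 -1.45] op 0.0098 gf 30.0
```

View pics/w2.png

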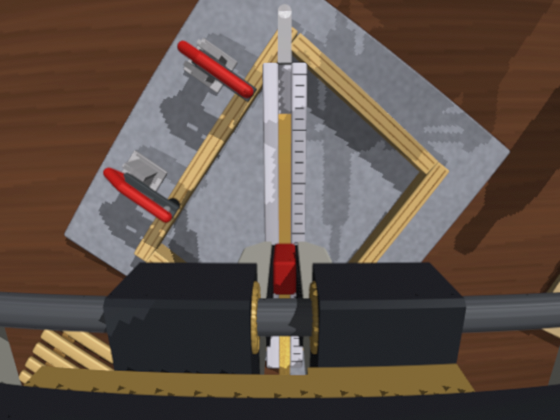

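The wrist view shows the held rule pointing with its heel at (284,8), roughly above the near-left corner (outer corner ≈(290,28)). The clamps are at left and the far-left corner is at (445,168).

```bash
python3 - <<'E'
from h import *
c=load('w2');im=c['img']
h=p2w(c,284,8,.151);s,M=st();T=s['tool_pos'];print('heel end',h,(h-T)@M[:,0],(h-T)@M[:,1])
for n,u,v in[('FLout',447,167),('FLin',425,172),('NLout',290,30),('nearout',138,248)]:
    p=p2w(c,u,v,.032)-[.5846,-.0281,0];a=np.radians(-7);print(n,p[0]*np.cos(a)+p[1]*np.sin(a),-p[0]*np.sin(a)+p[1]*np.cos(a))
# project nominal model: outline for overlay
o=np.array([.5846,-.0281,.012]);Rz=R.from_euler('z',-7,degrees=True).as_matrix()
pj=lambda x,y,z:tuple(np.int32(np.round(2*(w2p(c,o+Rz@[x,y,z])-[100,0]))))
b=cv2.resize(im[0:300,100:500],None,fx=2,fy=2,interpolation=cv2.INTER_CUBIC)
for col,k,z in(((0,0,255),1,.02),((255,0,0),0,.02)):
  d=-.013;g=.014*k
  for q in([(-.075-g,.1+g,z),(.075+g,.1+g+d,z)],[(-.075-g,.1+g,z),(-.075-g,-.1-g,z)],[(.075+g,.1+g+d,z),(.075+g,-.1-g+d,z)]):cv2.line(b,pj(*q[0]),pj(*q[1]),col,1)
cv2.imwrite('pics/ov.png',b)
E
```

```text
t 9.75 pos [ 0.5789 -0.0256  0.1551] xax [-0.47   0.882  0.001] yax [ 0.882  0.47  -0.001] zax [-0.001  0.    -1.   ] F [ 0.41 -0.16 -2.38] op 0.0096 gf 30.0
heel end [0.52542935 0.07498438 0.151     ] 0.11390114279774531 0.00016835369543823463
FLout 0.08675532441574317 0.10112774952658088
FLin 0.07425440851524472 0.08716790819661124
NLout -0.07773125667659511 0.11178087425332849
nearout -0.08567561192114172 -0.10499196277486463
```

View pics/ov.png

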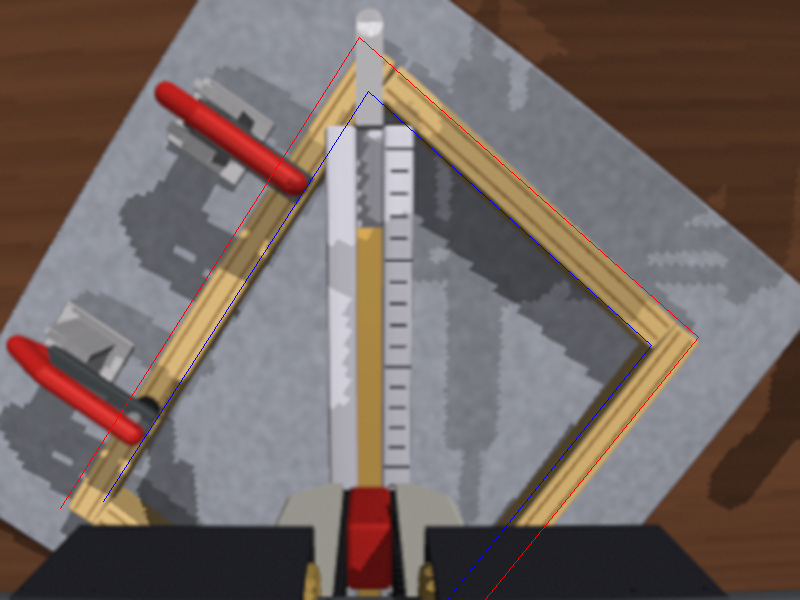

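The overlay shows the model matches the image to within about 2 mm, with the far rail at d≈−13 mm. Lowering now, a few mm short of the corner.

```bash

python3 -m pendant '[[[0,-0.3,0.15,1,0],[0,0,0,2,0],[0,0,0,3,0],[0,0,0,3,0],[0,0,0,2,0],[0,0,0,1,0],[0,0,0,0.3,0],[0,0,0,0,0]]]' 30
python3 - <<'E'
from h import *
st();snap('wrist','w3')
E
python3 -m pendant '[[[0,0,0,0.1,0],[0,0,0,0,0]]]'
python3 -m pendant '[[[0,0,0,0.1,0],[0,0,0,0,0]]]'
```

```text
t: 10.55
tool_pos: [0.5821, -0.0284, 0.0327]
orientation: [-1.619, -2.692, 0.0]
force: [0.5, -0.7, -1.2]
opening: 0.0098
gripper_force: 30.0
t 10.55 pos [ 0.5821 -0.0284  0.0327] xax [-0.469  0.883  0.   ] yax [ 0.883  0.469 -0.   ] zax [-0.  0. -1.] F [ 0.55 -0.73 -1.16] op 0.0098 gf 30.0
t: 10.8
tool_pos: [0.5828, -0.0285, 0.0327]
orientation: [1.619, 2.69, 0.001]
force: [-0.8, 0.0, -1.7]
opening: 0.0101
gripper_force: 30.0
t: 11.0
tool_pos: [0.5821, -0.0284, 0.0309]
orientation: [1.62, 2.691, 0.0]
force: [0.1, -0.2, -0.9]
opening: 0.0099
gripper_force: 30.0
```

View pics/w3.png

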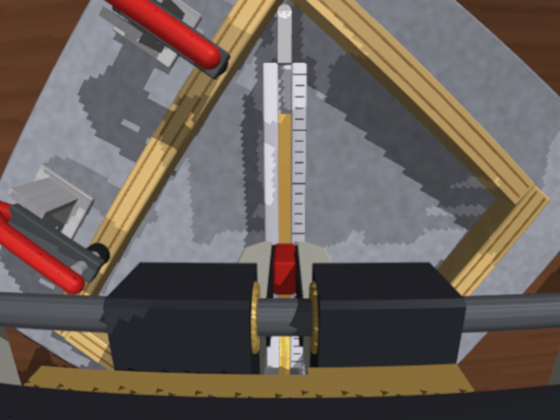

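The heel nose at (284,10) is inside the near-left corner, clear of both rails. Next I'll lower it onto the board.

```bash
cat >> h.py <<'E'
def avg(n=6):
    F=[];P=[]
    for _ in range(n): robot.read_camera('wrist');s=robot.read_state();F.append(s['force']);P.append(s['tool_pos'])
    M=R.from_rotvec(s['orientation']).as_matrix();F=np.mean(F,0);P=np.mean(P,0)
    print('t',round(s['t'],2),'P',np.round(P*1e3,2),'Ftool',np.round(M.T@F,2),'yaw',np.round(np.degrees(np.arctan2(M[1,0],M[0,0])),2),'op',round(s['opening'],4),flush=True)
E
av(){ python3 -c "from h import *;avg($1)"; }
av 4
python3 -m pendant '[[[0,0,0,0.15,0],[0,0,0,0,0]]]'>/dev/null; av 3
python3 -m pendant '[[[0,0,0,0.1,0],[0,0,0,0,0]]]'>/dev/null; av 3
python3 -m pendant '[[[0,0,0,0.1,0],[0,0,0,0,0]]]'>/dev/null; av 3
```

```text
t 11.2 P [581.94 -28.43  30.75] Ftool [-0.15  0.02  2.2 ] yaw 117.92 op 0.0099
t 11.55 P [581.79 -28.42  28.99] Ftool [-0.37  0.46  2.12] yaw 117.92 op 0.0098
t 11.9 P [581.94 -28.43  28.16] Ftool [-0.05  0.21  1.51] yaw 117.92 op 0.0101
t 12.25 P [582.25 -28.83  28.09] Ftool [ 0.19 -2.81 -5.22] yaw 117.92 op 0.0098
```

```bash
av(){ python3 -c "from h import *;avg($1)"; }
python3 -m pendant '[[[0,0,0,-0.08,0],[0,0.2,0,0,0],[0,0.2,0,0,0],[0,0.2,0,0,0],[0,0,0,0,0]]]'>/dev/null; av 3
python3 -m pendant '[[[0,0.2,0,0,0],[0,0.2,0,0,0],[0,0,0,0,0]]]'>/dev/null; av 3
python3 -m pendant '[[[0,0.1,0,0,0],[0,0.1,0,0,0],[0,0,0,0,0]]]'>/dev/null; av 3
```

```text
t 12.9 P [579.12 -22.88  28.1 ] Ftool [ 0.81 -1.02 -2.84] yaw 117.93 op 0.0097
t 13.35 P [577.28 -19.4   28.1 ] Ftool [ 0.7  -1.22 -3.91] yaw 117.92 op 0.0099
t 13.8 P [576.42 -17.76  28.09] Ftool [-0.03 -0.57 -4.61] yaw 117.92 op 0.01
```

```bash
av(){ python3 -c "from h import *;avg($1)"; }
python3 -m pendant '[[[0,0,0,-0.06,0],[0,0,0,0,0]]]'>/dev/null; av 3
python3 -m pendant '[[[0,0.1,0,0,0],[0,0.1,0,0,0],[0,0,0,0,0]]]'>/dev/null; av 3
python3 -m pendant '[[[0,0.1,0,0,0],[0,0,0,0,0]]]'>/dev/null; av 3
python3 -c "from h import *;snap('wrist','w4')"
```

```text
t 14.15 P [575.97 -17.73  28.14] Ftool [ 0.61  1.29 -0.09] yaw 117.92 op 0.0095
t 14.6 P [575.01 -15.93  28.24] Ftool [-0.07  0.11  2.57] yaw 117.92 op 0.0096
t 14.95 P [574.86 -15.12  28.53] Ftool [0.24 0.26 2.13] yaw 117.92 op 0.0097
```

View pics/w4.png

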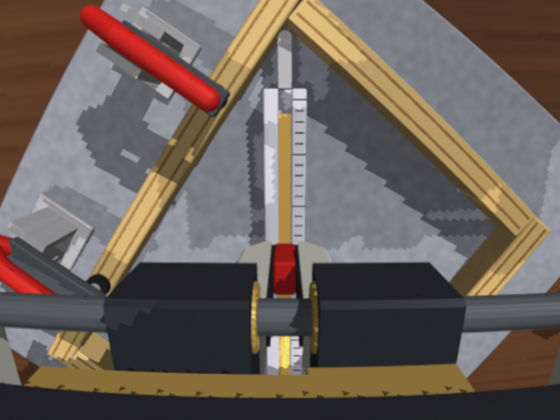

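Heel nose at (285,35) is still a few mm short of the corner. I'll keep pushing gently.

```bash
av(){ python3 -c "from h import *;avg($1)"; }
python3 -m pendant '[[[0,0,0,0.04,0],[0,0.1,0,0,0],[0,0.1,0,0,0],[0,0,0,0,0]]]'>/dev/null; av 3
python3 -m pendant '[[[0,0.1,0,0,0],[0,0,0,0,0]]]'>/dev/null; av 3
python3 -m pendant '[[[0,0.1,0,0,0],[0,0,0,0,0]]]'>/dev/null; av 3
python3 -m pendant '[[[0,0.05,0,0,0],[0,0,0,0,0]]]'>/dev/null; av 3
```

```text
t 15.55 P [573.99 -13.34  28.17] Ftool [-0.42  0.89  2.7 ] yaw 117.92 op 0.0099
t 15.9 P [573.73 -12.61  28.29] Ftool [-2.18  1.09  2.08] yaw 117.91 op 0.0097
t 16.25 P [573.39 -11.79  28.37] Ftool [-4.01  2.2   2.18] yaw 117.91 op 0.0098
t 16.6 P [573.27 -11.53  28.44] Ftool [-4.95  2.64  2.1 ] yaw 117.91 op 0.0097
```

```bash
av(){ python3 -c "from h import *;avg($1)"; }
python3 -m pendant '[[[0,0,-0.05,0,0],[0,0,0,0,0]]]'>/dev/null; av 3
python3 -m pendant '[[[0,0.04,0.03,0,0],[0,0,0,0,0]]]'>/dev/null; av 3
python3 -m pendant '[[[0,0.04,0.03,0,0],[0,0,0,0,0]]]'>/dev/null; av 3
```

```text
t 16.95 P [572.91 -11.71  28.47] Ftool [-4.41  2.45  1.51] yaw 117.91 op 0.0098
t 17.3 P [573.17 -11.5   28.59] Ftool [-6.2   2.58  1.62] yaw 117.91 op 0.01
t 17.65 P [573.38 -11.31  28.66] Ftool [-7.56  2.16  2.1 ] yaw 117.9 op 0.0096
```

```bash
av(){ python3 -c "from h import *;avg($1)"; }
python3 -m pendant '[[[0,-0.1,0,0.04,0],[0,-0.1,0,0,0],[0,-0.2,0,0,0],[0,0,0,0,0]]]'>/dev/null; av 4
python3 -m pendant '[[[0,-0.3,0,0,0],[0,-0.3,0,0,0],[0,-0.4,0,0,0],[0,-0.4,0,0,0],[0,-0.4,0,0,0],[0,-0.4,0,0,0],[0,-0.3,0,0,0],[0,0,0,0,0]]]'>/dev/null; av 3
python3 -m pendant '[[[0,-0.3,0,0,0],[0,-0.3,0,0,0],[0,-0.3,0,0,0],[0,-0.2,0,0,0],[0,-0.1,0,0,0],[0,0,0,0,0]]]'>/dev/null; av 3
python3 -c "from h import *;snap('wrist','w5')"
```

```text
t 18.25 P [574.61 -13.81  28.09] Ftool [ 0.31  1.89 -4.48] yaw 117.92 op 0.0093
t 19.2 P [586.28 -36.4   28.07] Ftool [-0.24  0.83 -5.16] yaw 117.91 op 0.01
t 19.95 P [591.75 -46.98  28.06] Ftool [-0.72 -0.2  -6.28] yaw 117.92 op 0.0095
```

View pics/w5.png

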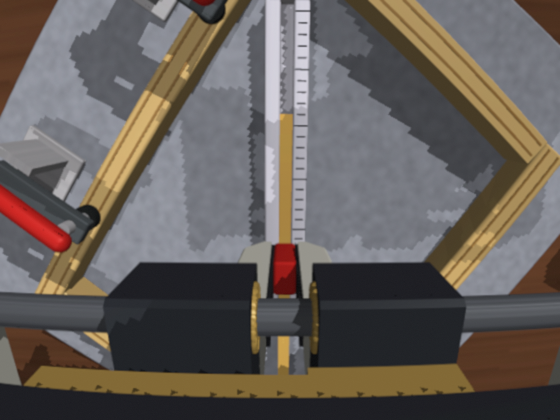

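The body stayed with its heel in the corner while the grip ran out about 40 mm. I'll feed the last stretch by force.

```bash
av(){ python3 -c "from h import *;avg($1)"; }
python3 -m pendant '[[[0,-0.2,0,-0.03,0],[0,-0.1,0,0,0],[0,0,0,0,0]]]'>/dev/null; av 3
python3 -m pendant '[[[0,-0.1,0,0,0],[0,-0.1,0,0,0],[0,0,0,0,0]]]'>/dev/null; av 2
python3 -m pendant '[[[0,-0.1,0,0,0],[0,0,0,0,0]]]'>/dev/null; av 2
python3 -m pendant '[[[0,-0.1,0,0,0],[0,0,0,0,0]]]'>/dev/null; av 2
```

```text
t 20.45 P [593.05 -49.52  28.09] Ftool [ 0.05  0.16 -5.38] yaw 117.92 op 0.0098
t 20.85 P [593.95 -51.25  28.09] Ftool [-0.43  0.17 -4.84] yaw 117.91 op 0.0099
t 21.15 P [594.43 -52.11  28.11] Ftool [-0.08 -0.09 -5.  ] yaw 117.92 op 0.0096
t 21.45 P [594.88 -53.    28.11] Ftool [ 0.35 -0.45 -5.49] yaw 117.92 op 0.0097
```

```bash
av(){ python3 -c "from h import *;avg($1)"; }
python3 -m pendant '[[[0,-0.1,0,-0.03,0],[0,0,0,0,0]]]'>/dev/null; av 3
python3 -m pendant '[[[0,-0.1,0,0,0],[0,0,0,0,0]]]'>/dev/null; av 2
python3 -m pendant '[[[0,-0.1,0,0,0],[0,0,0,0,0]]]'>/dev/null; av 2
```

```text
t 21.8 P [595.24 -53.73  28.11] Ftool [ 0.34  1.03 -3.06] yaw 117.91 op 0.0097
t 22.1 P [595.62 -54.48  28.1 ] Ftool [ 1.27  0.44 -2.65] yaw 117.92 op 0.0096
t 22.4 P [595.93 -54.86  28.1 ] Ftool [ 5.14  0.37 -3.81] yaw 117.93 op 0.01
```

```bash
av(){ python3 -c "from h import *;avg($1)"; }
python3 -m pendant '[[[0,0,0,0,0],[0,0,0,0,0],[0,0,0,0,0]]]'>/dev/null; av 5
python3 -c "from h import *
c=snap('top','top2');c=snap('wrist','w6');cv2.imwrite('pics/v6.png',np.hstack([cv2.resize(load('top2')['img'][128:264,225:365],None,fx=2.9,fy=2.9,interpolation=cv2.INTER_CUBIC),c['img'][:394,100:490]]))"
python3 -m pendant '[[[0,0,0,0,0],[0,0,0,0,0],[0,0,0,0,0],[0,0,0,0,0]]]'>/dev/null; av 3
```

```text
t 22.95 P [595.92 -54.86  28.1 ] Ftool [ 5.24  0.47 -3.69] yaw 117.93 op 0.0101
t 23.6 P [595.94 -54.86  28.11] Ftool [ 5.02  1.09 -3.66] yaw 117.93 op 0.0097
```

View pics/v6.png

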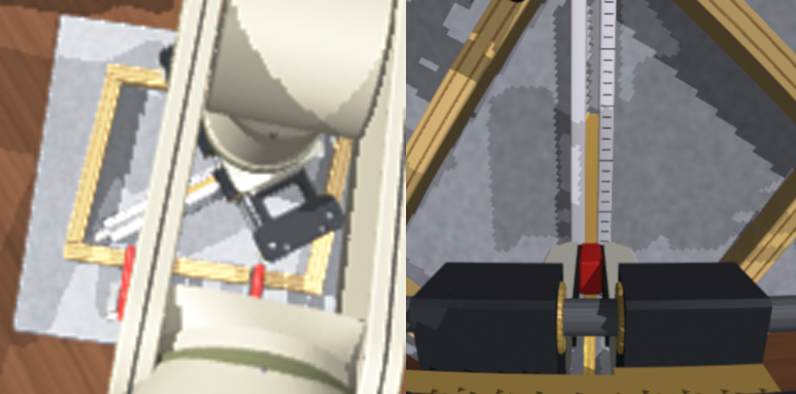

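The left half of the picture (top view) shows the heel near crop (97,239) at the near-left corner, inner corner about (82,241). I'll check that gap numerically.

```bash
python3 - <<'E'
from h import *
c=load('top2');im=c['img'].astype(np.float32);a=np.radians(117.92)
ax=np.array([np.cos(a),np.sin(a),0]);n=np.array([-ax[1],ax[0],0]);H=np.array([.5256,.0788,.024])
def smp(p):u,v=w2p(c,p);return cv2.getRectSubPix(im,(1,1),(float(u),float(v)))[0,0]
for s in np.arange(.016,-.05,-.002):
  print(int(round(s*1e3)),*[tuple(np.int32(smp(H+ax*s+n*o))) for o in(-.006,-.003,0,.003,.006)])
E
```

```text
16 (np.int32(181), np.int32(216), np.int32(230)) (np.int32(164), np.int32(224), np.int32(244)) (np.int32(159), np.int32(225), np.int32(245)) (np.int32(146), np.int32(215), np.int32(241)) (np.int32(160), np.int32(224), np.int32(241))
14 (np.int32(153), np.int32(201), np.int32(223)) (np.int32(147), np.int32(214), np.int32(238)) (np.int32(156), np.int32(222), np.int32(243)) (np.int32(147), np.int32(215), np.int32(240)) (np.int32(156), np.int32(225), np.int32(246))
12 (np.int32(130), np.int32(181), np.int32(207)) (np.int32(141), np.int32(207), np.int32(235)) (np.int32(149), np.int32(215), np.int32(240)) (np.int32(151), np.int32(219), np.int32(242)) (np.int32(150), np.int32(220), np.int32(243))
10 (np.int32(115), np.int32(166), np.int32(194)) (np.int32(146), np.int32(212), np.int32(236)) (np.int32(140), np.int32(205), np.int32(234)) (np.int32(155), np.int32(223), np.int32(243)) (np.int32(152), np.int32(221), np.int32(243))
8 (np.int32(132), np.int32(189), np.int32(214)) (np.int32(136), np.int32(197), np.int32(222)) (np.int32(140), np.int32(205), np.int32(234)) (np.int32(150), np.int32(216
[... 5903 characters left out ...]
44 (np.int32(245), np.int32(243), np.int32(244)) (np.int32(241), np.int32(239), np.int32(240)) (np.int32(215), np.int32(209), np.int32(212)) (np.int32(237), np.int32(234), np.int32(236)) (np.int32(255), np.int32(255), np.int32(255))
-46 (np.int32(249), np.int32(248), np.int32(249)) (np.int32(246), np.int32(245), np.int32(245)) (np.int32(212), np.int32(206), np.int32(208)) (np.int32(237), np.int32(234), np.int32(235)) (np.int32(255), np.int32(255), np.int32(255))
-48 (np.int32(252), np.int32(251), np.int32(252)) (np.int32(232), np.int32(229), np.int32(230)) (np.int32(215), np.int32(210), np.int32(212)) (np.int32(242), np.int32(240), np.int32(241)) (np.int32(254), np.int32(254), np.int32(254))
```

The nose end lies in the rail's shadow. The body end falls at −23 mm (expected −22 mm), so the heel is seated. First diagonal ≈ 204 + 49.0 = 253.0 mm. Next I'll close the slide, lift, and swing to the other diagonal.

```bash
av(){ python3 -c "from h import *;avg($1)"; }
python3 -m pendant '[[[0,0.2,0,0,0],[0,0.5,0,0,0],[0,0.8,0,0,0],[0,0.8,0,0,0],[0,0.8,0,0,0],[0,0.8,0,0,0],[0,0.4,0,0,0],[0,0.2,0,0,0]]]'
python3 -m pendant '[[[0,0,0,0,0],[0,0,0,-0.5,0],[0,0,0,-1.5,0],[0,0,0,-2.5,0],[0,0,0,-2.5,0],[0,0,0,-2,0],[0,0,0,-1,0],[0,0,0,0,-4]]]'
python3 -m pendant '[[[0,0,0,0,-8],[0,0,0,0,-8],[0,0,0,0,-8],[0,0,0,0,-8],[0,0,0,0,-8],[0,0,0,0,-8],[0,0,0,0,-8],[0,0,0,0,-8]]]'
python3 -m pendant '[[[0,0,0,0,-8],[0,0,0,0,-8],[0,0,0,0,-8],[0,0,0,0,-8],[0,0,0,0,-4],[0,0,0,0,-2.4],[0,0,0,0,0]]]'
python3 - <<'E'
from h import *
st();c=snap('wrist','w7')
E
```

```text
t: 24.4
tool_pos: [0.575, -0.0151, 0.0283]
orientation: [-1.619, -2.692, -0.0]
force: [2.5, 0.9, -2.4]
opening: 0.0099
gripper_force: 30.0
t: 25.2
tool_pos: [0.5766, -0.0162, 0.1313]
orientation: [1.523, 2.744, 0.002]
force: [0.6, -0.6, -2.1]
opening: 0.01
gripper_force: 30.0
t: 26.0
tool_pos: [0.5747, -0.0159, 0.1282]
orientation: [0.171, -3.136, 0.0]
force: [-0.6, 1.0, -1.9]
opening: 0.01
gripper_force: 30.0
t: 26.7
tool_pos: [0.5748, -0.0159, 0.1282]
orientation: [1.185, -2.908, -0.001]
force: [-0.0, -0.3, -1.5]
opening: 0.0099
gripper_force: 30.0
t 26.7 pos [ 0.5748 -0.0159  0.1282] xax [-0.715 -0.699  0.001] yax [-0.699  0.715  0.001] zax [-0.001 -0.    -1.   ] F [-0.03 -0.29 -1.5 ] op 0.0099 gf 30.0
```

```bash
av(){ python3 -c "from h import *;avg($1)"; }
python3 -m pendant '[[[0,0.2,-0.4,0,0],[0,0.3,-0.9,0,0],[0,0.2,-0.6,0,0],[0,0,0,1,0],[0,0,0,2,0],[0,0,0,2.5,0],[0,0,0,2,0],[0,0,0,1,0]]]'
python3 -m pendant '[[[0,0,0,0.5,0],[0,0,0,0,0]]]'; av 3
python3 -m pendant '[[[0,0,0,0.5,0],[0,0,0,0,0]]]'; av 3
python3 -m pendant '[[[0,0,0,0.2,0],[0,0,0,0,0]]]'; av 3
```

```text
t: 27.55
tool_pos: [0.5816, -0.034, 0.0402]
orientation: [1.183, -2.906, -0.003]
force: [0.0, 0.3, -2.6]
opening: 0.0093
gripper_force: 30.0
t: 27.75
tool_pos: [0.5833, -0.0342, 0.0379]
orientation: [1.184, -2.909, -0.001]
force: [-0.4, -0.4, -1.8]
opening: 0.0099
gripper_force: 30.0
t 27.9 P [584.3  -34.32  39.26] Ftool [-0.    0.01  1.61] yaw -135.68 op 0.01
t: 28.1
tool_pos: [0.5836, -0.0342, 0.0333]
orientation: [-1.185, 2.909, -0.0]
force: [-0.0, 0.3, -1.9]
opening: 0.0098
gripper_force: 30.0
t 28.25 P [583.55 -34.22  33.4 ] Ftool [-0.19  0.49  1.93] yaw -135.68 op 0.0096
t: 28.45
tool_pos: [0.5834, -0.0342, 0.0311]
orientation: [1.185, -2.909, -0.0]
force: [-0.2, -0.4, -3.1]
opening: 0.0098
gripper_force: 30.0
t 28.6 P [583.47 -34.2   31.24] Ftool [0.22 0.12 1.86] yaw -135.68 op 0.01
```

```bash
av(){ python3 -c "from h import *;avg($1)"; }
python3 -m pendant '[[[0,0,0,0.2,0],[0,0,0,0.1,0],[0,0,0,0,0]]]'>/dev/null; av 3
python3 -m pendant '[[[0,0,0,0.05,0],[0,0,0,0,0]]]'>/dev/null; av 3
python3 -m pendant '[[[0,0.2,0,0,0],[0,0.2,0,0,0],[0,0.1,0,0,0],[0,0,0,0,0]]]'>/dev/null; av 3
python3 -m pendant '[[[0,0.1,0,0,0],[0,0.1,0,0,0],[0,0.1,0,0,0],[0,0,0,0,0]]]'>/dev/null; av 3
```

```text
t 29.05 P [583.53 -34.22  28.27] Ftool [-0.22 -0.22  2.2 ] yaw -135.68 op 0.0096
t 29.4 P [583.68 -34.13  28.12] Ftool [ 0.39  1.68 -2.16] yaw -135.68 op 0.0096
t 29.95 P [580.22 -37.97  28.11] Ftool [-0.48 -0.17 -2.47] yaw -135.68 op 0.0099
t 30.5 P [578.06 -39.82  28.1 ] Ftool [-2.52  0.34 -4.06] yaw -135.68 op 0.0097
```

```bash
av(){ python3 -c "from h import *;avg($1)"; }
python3 -m pendant '[[[0,0.1,0,-0.03,0],[0,0,0,0,0]]]'>/dev/null; av 3
python3 -m pendant '[[[0,0.1,0,0,0],[0,0,0,0,0]]]'>/dev/null; av 3
python3 -m pendant '[[[0,0.1,0,0,0],[0,0,0,0,0]]]'>/dev/null; av 3
```

```text
t 30.85 P [577.01 -40.58  28.11] Ftool [-1.89  0.24 -3.52] yaw -135.69 op 0.0098
t 31.2 P [576.35 -41.23  28.1 ] Ftool [-2.11 -0.04 -2.78] yaw -135.68 op 0.0095
t 31.55 P [575.59 -41.95  28.09] Ftool [-1.76  0.36 -3.04] yaw -135.68 op 0.0097
```

```bash
av(){ python3 -c "from h import *;avg($1)"; }
python3 -m pendant '[[[0,0.1,0,-0.02,0],[0,0,0,0,0]]]'>/dev/null; av 3
python3 -m pendant '[[[0,0.1,0,0,0],[0,0,0,0,0]]]'>/dev/null; av 3
python3 -m pendant '[[[0,0.05,0,0,0],[0,0,0,0,0]]]'>/dev/null; av 3
```

```text
t 31.9 P [574.73 -42.68  28.11] Ftool [-1.16  0.02 -1.01] yaw -135.68 op 0.0096
t 32.25 P [574.59 -42.92  28.23] Ftool [-4.84 -1.36  2.03] yaw -135.68 op 0.0099
t 32.6 P [574.58 -43.01  28.39] Ftool [-6.87 -0.54  1.54] yaw -135.68 op 0.0095
```

```bash
av(){ python3 -c "from h import *;avg($1)"; }
python3 -m pendant '[[[0,-0.1,0,0.03,0],[0,-0.2,0,0,0],[0,-0.3,0,0,0],[0,0,0,0,0]]]'>/dev/null; av 3
python3 -m pendant '[[[0,-0.3,0,0,0],[0,-0.4,0,0,0],[0,-0.4,0,0,0],[0,-0.3,0,0,0],[0,-0.2,0,0,0],[0,0,0,0,0]]]'>/dev/null; av 3
python3 -m pendant '[[[0,-0.1,0,0,0],[0,-0.1,0,0,0],[0,0,0,0,0]]]'>/dev/null; av 2
python3 -m pendant '[[[0,-0.1,0,0,0],[0,0,0,0,0]]]'>/dev/null; av 2
```

```text
t 33.15 P [578.28 -39.36  28.11] Ftool [-1.01  0.51 -3.8 ] yaw -135.68 op 0.0098
t 33.9 P [589.84 -28.01  28.09] Ftool [-0.32  1.85 -5.01] yaw -135.67 op 0.0098
t 34.3 P [591.06 -26.78  28.09] Ftool [-0.09  1.88 -4.7 ] yaw -135.68 op 0.0098
t 34.6 P [591.77 -26.13  28.11] Ftool [ 0.27  1.63 -5.22] yaw -135.68 op 0.0095
```

```bash
av(){ python3 -c "from h import *;avg($1)"; }
python3 -m pendant '[[[0,-0.1,0,-0.03,0],[0,0,0,0,0]]]'>/dev/null; av 2
python3 -m pendant '[[[0,-0.1,0,-0.02,0],[0,0,0,0,0]]]'>/dev/null; av 2
python3 -m pendant '[[[0,-0.05,0,0,0],[0,0,0,0,0]]]'>/dev/null; av 2
python3 -m pendant '[[[0,-0.05,0,0,0],[0,0,0,0,0]]]'>/dev/null; av 2
```

```text
t 34.9 P [592.35 -25.53  28.12] Ftool [ 0.79  1.28 -2.91] yaw -135.68 op 0.0098
t 35.2 P [593.   -24.83  28.14] Ftool [-0.22 -0.37  0.65] yaw -135.69 op 0.0101
t 35.5 P [593.35 -24.38  28.21] Ftool [ 0.26 -0.31  2.07] yaw -135.68 op 0.0099
t 35.8 P [593.59 -24.18  28.3 ] Ftool [ 1.95 -0.37  2.25] yaw -135.69 op 0.0094
```

```bash
av(){ python3 -c "from h import *;avg($1)"; }
python3 -m pendant '[[[0,-0.05,0,0.03,0],[0,0,0,0,0]]]'>/dev/null; av 2
python3 -m pendant '[[[0,-0.05,0,0,0],[0,0,0,0,0]]]'>/dev/null; av 3
```

```text
t 36.1 P [594.01 -24.01  28.15] Ftool [4.7  0.18 0.84] yaw -135.69 op 0.01
t 36.45 P [594.23 -23.82  28.16] Ftool [ 5.77 -0.14 -0.26] yaw -135.69 op 0.01
```

```bash
av(){ python3 -c "from h import *;avg($1)"; }
python3 -m pendant '[[[0,0.02,0,0,0],[0,0,0,0,0],[0,0,0,0,0],[0,0,0,0,0],[0,0,0,0,0]]]'>/dev/null; av 6
python3 - <<'E'
from h import *
c=snap('top','top3');im=c['img'].astype(np.float32);a=np.radians(224.32)
ax=np.array([np.cos(a),np.sin(a),0]);H=np.array([.5746,-.0430,.024])+ax*.102
for s in np.arange(.008,-.034,-.002):
  u,v=w2p(c,H+ax*s);print(int(round(s*1e3)),[int(x) for x in cv2.getRectSubPix(im,(1,1),(float(u),float(v)))[0,0]],end=' ')
E
python3 -m pendant '[[[0,0,0,0,0],[0,0,0,0,0]]]'>/dev/null; av 2
```

```text
t 37.25 P [594.19 -23.89  28.16] Ftool [ 4.92 -0.16  0.2 ] yaw -135.69 op 0.0099
8 [184, 206, 213] 6 [184, 206, 213] 4 [184, 206, 213] 2 [184, 207, 213] 0 [185, 207, 214] -2 [183, 206, 212] -4 [178, 199, 206] -6 [136, 152, 157] -8 [113, 124, 127] -10 [138, 144, 147] -12 [159, 161, 164] -14 [174, 176, 178] -16 [180, 182, 184] -18 [181, 182, 184] -20 [183, 183, 186] -22 [188, 186, 189] -24 [185, 182, 184] -26 [195, 190, 192] -28 [202, 197, 199] -30 [201, 197, 199] -32 [186, 182, 183] t 37.6 P [594.17 -23.9   28.16] Ftool [ 4.96 -0.18  0.15] yaw -135.69 op 0.0099
```

Second diagonal ≈ 204 + 27.4 = 231.4 mm, against 253.0. That makes d ≈ −13.5 mm, so the far rail must go +13.5 mm to the left. First I'll leave the rule loose in the middle.

```bash
av(){ python3 -c "from h import *;avg($1)"; }
python3 -m pendant '[[[0,0.2,0,0,0],[0,0.4,0,0,0],[0,0.5,0,0,0],[0,0.5,0,0,0],[0,0.4,0,0,0],[0,0.2,0,0,0],[0,0,0,-0.2,0],[0,0,0,-0.2,0]]]' >/dev/null
python3 -m pendant '[[[0,-0.3,0,0,0],[0,-0.4,0,0,0],[0,-0.4,0,0,0],[0,-0.2,0,0,0],[0,0,0,0,0],[0,0,0,0.2,0],[0,0,0,0.15,0],[0,0,0,0,0]]]' >/dev/null; av 2
python3 -m pendant '[[[0.35,0,0,0,0],[0.35,0,0,0,0],[0.35,0,0,0,0],[0.35,0,0,-1,0],[0.35,0,0,-2,0],[0.35,0,0,-3,0],[0.35,0,0,-3,0],[0.35,0,0,-1,0]]]'
python3 - <<'E'
from h import *
c=snap('top','top4');o=np.array([.5852,-.0263,.012]);Rz=R.from_euler('z',-7,degrees=True).as_matrix()
snap('wrist','w8');T,M=st()
t=o+Rz@[.082,-.0135,0];d=t-T['tool_pos'];print('target',t);a=np.radians(83)
print('delta in yaw83 tool',d[:2]@[np.cos(a),np.sin(a)],d[:2]@[np.sin(a),-np.cos(a)],'now',d@M)
# rail outline along far rail normal in top0: yellow edges at several y
for f in('top0','top4'):
  c=load(f);im=c['img'].astype(np.float32)
  for y in(-.06,-.03,.0,.03,.06):
    x=np.arange(.06,.11,.001);q=[w2p(c,o+Rz@[xx,y,.02]) for xx in x]
    sat=np.array([(lambda p:p[2]-p[0])(cv2.getRectSubPix(im,(1,1),(float(u),float(v)))[0,0]) for u,v in q]);g=x[sat>40];print(f,y,g.min() if len(g) else None,g.max() if len(g) else None)
E
```

```text
t 39.3 P [587.83 -29.89  28.52] Ftool [ 0.08 -0.49  2.46] yaw -135.69 op 0.0098
t: 40.1
tool_pos: [0.5905, -0.0302, 0.1336]
orientation: [-1.183, 2.904, -0.005]
force: [0.7, -1.1, -0.1]
opening: 0.0323
gripper_force: 0.0
t 40.2 pos [ 0.5897 -0.0301  0.1313] xax [-0.715 -0.699 -0.003] yax [-0.699  0.715 -0.004] zax [ 0.005 -0.001 -1.   ] F [ 0.27  0.42 -0.93] op 0.0329 gf 0.0
target [ 0.66494355 -0.04969266  0.012     ]
delta in yaw83 tool -0.010323915750472512 0.07702812538418963 now [-0.03974449 -0.06614058  0.11967976]
top0 -0.06 0.07200000000000001 0.08800000000000002
top0 -0.03 0.07200000000000001 0.08800000000000002
top0 0.0 0.07300000000000001 0.08800000000000002
top0 0.03 0.07300000000000001 0.08900000000000002
top0 0.06 0.07300000000000001 0.08800000000000002
top4 -0.06 None None
top4 -0.03 None None
top4 0.0 None None
top4 0.03 None None
top4 0.06 None None
```

```bash

python3 -m pendant '[[[0.5,0,0,0,8],[0.5,0,0,0,8],[0.5,0,0,0,8],[0.5,0,0,0,8],[0.5,0,0,0,8],[0.5,0,0,0,8],[0.5,0,0,0,8],[0.5,0,0,0,8]]]'>/dev/null
python3 -m pendant '[[[0.5,0,0,0,8],[0.5,0,0,0,8],[0.5,0,0,0,8],[0.5,0,0,0,8],[0.5,0,0,0,8],[0.5,0,0,0,8],[0.5,0,0,0,8],[0.5,0,0,0,8]]]'>/dev/null
python3 -m pendant '[[[0.5,0,0,0,8],[0.5,0,0,0,5.3],[0.5,-0.3,2,0,0],[0.5,-0.4,3,0,0],[0.5,-0.3,2.65,0,0],[0.5,0,0,0,0],[0.5,0,0,0,0]]]'>/dev/null
python3 - <<'E'
from h import *
s,M=st();o=np.array([.5852,-.0263,.012]);Rz=R.from_euler('z',-7,degrees=True).as_matrix()
print('frame tcp',Rz.T@(s['tool_pos']-o)*1e3)
c=snap('wrist','w9');im=c['img'].astype(np.float32)
# rule check + far rail/left corner positions in frame coords, via rectified board-plane (z=.032) map
G=lambda x,y,z:cv2.getRectSubPix(im,(1,1),tuple(map(float,w2p(c,o+Rz@[x,y,z]))))[0,0]
for y in np.arange(.12,-.13,-.02):print(int(y*1e3),w2p(c,o+Rz@[.082,y,.02]).astype(int),[int(x) for x in G(.082,y,.02)])
E
```

```text
t 42.5 pos [ 0.6616 -0.0489  0.1261] xax [0.122 0.993 0.   ] yax [ 0.993 -0.122 -0.004] zax [-0.004  0.001 -1.   ] F [0.01 0.39 0.43] op 0.0464 gf 0.0
frame tcp [ 78.56046404 -13.1247402  114.07729387]
120 [289  16] [125, 118, 116]
99 [288  47] [126, 118, 115]
79 [288  77] [94, 144, 171]
59 [288 107] [98, 150, 179]
39 [288 136] [116, 177, 209]
19 [288 164] [115, 175, 208]
0 [288 191] [116, 175, 208]
-20 [288 218] [116, 176, 209]
-40 [288 243] [116, 176, 209]
-60 [288 267] [117, 177, 210]
-80 [288 291] [118, 178, 211]
-100 [288 313] [91, 86, 83]
-120 [288 334] [57, 65, 70]
```

```bash
cat > rail.py <<'E'
from h import *
import sys
def rail(f,y0=.05):
    c=load(f);im=c['img'].astype(np.float32);o=np.array([.5852,-.0263,.012]);Rz=R.from_euler('z',-7,degrees=True).as_matrix()
    G=lambda x,y,z:(lambda p:p[2]-p[0])(cv2.getRectSubPix(im,(1,1),tuple(map(float,w2p(c,o+Rz@[x,y,z]))))[0,0])
    for yy in(y0,y0-.03):
        x=np.arange(.055,.11,.0005);s=np.array([G(v,yy,.02) for v in x]);g=x[s>45]*1e3;print('x edges at',yy,g.min(),g.max())
    for xx in(.077,.081,.085):
        y=np.arange(.06,.13,.0005);s=np.array([G(xx,v,.02) for v in y]);g=y[s>30]*1e3;print('left end at x',xx,g.max())
rail(*sys.argv[1:2])
E
python3 rail.py w9
```

```text
x edges at 0.05 77.50000000000001 90.00000000000003
x edges at 0.020000000000000004 77.50000000000001 90.00000000000003
left end at x 0.077 98.00000000000003
left end at x 0.081 98.00000000000003
left end at x 0.085 98.00000000000003
```

```bash
av(){ python3 -c "from h import *;avg($1)"; }
python3 -m pendant '[[[0.5,0,0.35,1,0],[0.5,0,0,2,0],[0.5,0,0,2.5,0],[0.5,0,0,2.5,0],[0.5,0,0,1.5,0],[0.5,0,0,0.8,0],[0.5,0,0,0.5,0],[0.5,0,0,0,0]]]' 20
python3 -m pendant '[[[0.5,0,0,0,0],[0.1,0,0,0,0],[0.1,0,0,0,0],[0.1,0,0,0,0],[0.1,0,0,0,0],[0.1,0,0,0,0]]]' 20
av 3
```

```text
t: 43.35
tool_pos: [0.6663, -0.0494, 0.0208]
orientation: [2.352, 2.082, 0.0]
force: [-0.0, 0.8, 0.4]
opening: 0.0466
gripper_force: 0.0
t: 43.95
tool_pos: [0.6661, -0.0494, 0.0209]
orientation: [-2.352, -2.082, 0.0]
force: [-0.7, 0.0, -0.6]
opening: 0.0136
gripper_force: 20.0
t 44.1 P [666.09 -49.45  20.86] Ftool [ 0.18 -2.06 -2.68] yaw 83.02 op 0.0138
```

```bash
av(){ python3 -c "from h import *;avg($1)"; }
python3 -m pendant '[[[0.1,0,0,0,0],[0.1,0.1,0,0,0],[0.1,0.1,0,0,0],[0.1,0.1,0,0,0],[0.1,0.1,0,0,0],[0.1,0,0,0,0]]]' 40 >/dev/null; av 3
python3 -m pendant '[[[0.1,0.2,0,0,0],[0.1,0.2,0,0,0],[0.1,0.2,0,0,0],[0.1,0.2,0,0,0],[0.1,0,0,0,0]]]' >/dev/null; av 3
```

```text
t 44.85 P [666.35 -47.61  20.84] Ftool [-8.42 -3.53 -3.91] yaw 82.98 op 0.0138
t 45.5 P [667.36 -39.62  20.85] Ftool [-8.06 -3.1  -3.85] yaw 82.98 op 0.0135
```

```bash
av(){ python3 -c "from h import *;avg($1)"; }
python3 -m pendant '[[[0.1,0.2,0,0,0],[0.1,0.16,0,0,0],[0.1,0,0,0,0],[0.1,0,0,0,0]]]' >/dev/null; av 3
python3 -m pendant '[[[0.1,-0.05,0,0,0],[0.1,-0.05,0,0,0],[0.1,0,0,0,0]]]' >/dev/null; av 3
```

```text
t 46.05 P [667.81 -36.08  20.85] Ftool [-8.24 -4.   -3.81] yaw 82.97 op 0.0133
t 46.5 P [667.81 -36.13  20.85] Ftool [-5.09 -3.56 -4.04] yaw 82.99 op 0.0137
```

```bash
av(){ python3 -c "from h import *;avg($1)"; }
python3 -m pendant '[[[0.1,-0.06,0,0,0],[0.1,-0.06,0,0,0],[0.1,0,0.05,0,0],[0.1,0,0.05,0,0],[0.1,0,0,0,0]]]' >/dev/null; av 2
python3 -m pendant '[[[0.4,0,0,0,0],[0.4,0,0,0,0],[0.4,0,0,0,0],[0.4,0,0,0,0],[0.4,0,0,-1,0],[0.4,0,0,-2.5,0],[0.4,0,0,-3,0],[0.4,0,0,-2.5,0]]]' >/dev/null
python3 -m pendant '[[[0.4,-1.35,-0.35,-1.5,0],[0.4,0,0,0,0],[0.4,0,0,0,0]]]'
python3 -c "from h import *
snap('wrist','w10')"; python3 rail.py w10
```

```text
t 47.1 P [667.84 -36.16  20.79] Ftool [-1.81 -9.15 -8.68] yaw 83.03 op 0.0135
t: 48.2
tool_pos: [0.6634, -0.05, 0.1253]
orientation: [-2.354, -2.081, 0.0]
force: [0.5, 0.3, 0.2]
opening: 0.0375
gripper_force: 0.0
x edges at 0.05 77.50000000000001 90.00000000000003
x edges at 0.020000000000000004 77.00000000000001 90.00000000000003
left end at x 0.077 110.50000000000004
left end at x 0.081 111.50000000000004
left end at x 0.085 111.50000000000004
```

```bash

python3 -m pendant '[[[0.4,0,0,-2,0],[0.4,0,0,-4,0],[0.4,2,-1,-3,0],[0.4,4,-2.5,0,0],[0.4,4,-2.5,0,0],[0.4,4,-2.5,0,0],[0.4,4,-2.5,0,0],[0.4,4,-2.5,0,0]]]' >/dev/null
python3 -m pendant '[[[0.4,4,-2.5,0,0],[0.4,4,-2.5,0,0],[0.4,4,-2.5,0,0],[0.4,2,-1,0,0],[0.4,0,0,0,0]]]'
python3 - <<'E'
from h import *
snap('top','top5');o=np.array([.5852,-.0263,.012]);Rz=R.from_euler('z',-7,degrees=True).as_matrix()
for f in('top0','top5'):
  c=load(f);im=c['img'].astype(np.float32)
  G=lambda x,y,z=.02:cv2.getRectSubPix(im,(1,1),tuple(map(float,w2p(c,o+Rz@[x,y,z]))))[0,0]
  for sg in(1,-1):
    X=[];Y=[]
    for x in np.arange(-.06,.066,.005):
      y=sg*np.arange(.075,.135,.0005);s=np.array([(lambda p:p[2]-p[0])(G(x,v)) for v in y]);w=np.clip(s-25,0,None)
      if w.sum()>300:X.append(x);Y.append((w*y).sum()/w.sum())
    p=np.polyfit(X,Y,1);r=np.array(Y)-np.polyval(p,X);k=abs(r)<.002;p=np.polyfit(np.array(X)[k],np.array(Y)[k],1);print(f,'L' if sg>0 else 'R',len(X),k.sum(),'far shift mm',p[0]*150+0,'mean',p[1]*1e3)
  # near/far rail slopes
  for x0 in(-.082,.082):
    X=[];Y=[]
    for y in np.arange(-.08,.081,.005):
      x=x0+np.arange(-.018,.018,.0005);s=np.array([(lambda p:p[2]-p[0])(G(v,y)) for v in x]);w=np.clip(s-25,0,None)
      if w.sum()>300:X.append(y);Y.append((w*x).sum()/w.sum())
    p=np.polyfit(X,Y,1);print(f,x0,len(X),'slope deg',np.degrees(np.arctan(p[0])),'pos',p[1]*1e3)
# rule bright pixels + brass/red within frame
c=load('top5');im=c['img']
pts=[]
for u in range(225,365):
  for v in range(128,264):
    p=Rz.T@(p2w(c,u,v,.024)-o)
    if abs(p[0])<.07 and abs(p[1])<.095 and im[v,u].min()>215:pts.append(p[:2])
pts=np.array(pts);m=pts.mean(0);w,V=np.linalg.eigh(np.cov(pts.T));a=V[:,1];t=(pts-m)@a;print(len(pts),m*1e3,a,t.min()*1e3,t.max()*1e3)
d=cv2.absdiff(load('top0')['img'],im).max(2)
n,l,stt,ce=cv2.connectedComponentsWithStats((d>60).astype(np.uint8))
print([tuple(int(q) for q in stt[i]) for i in range(1,n) if stt[i,4]>25])
E
```

```text
t: 49.55
tool_pos: [0.4866, 0.3374, 0.2135]
orientation: [-2.347, -2.086, 0.005]
force: [0.3, -0.1, 0.4]
opening: 0.0373
gripper_force: 0.0
top0 L 26 26 far shift mm -14.40228960481842 mean 98.16875211081215
top0 R 26 26 far shift mm -14.574580548548978 mean -113.93130525185924
top0 -0.082 33 slope deg 0.2108167274334044 pos -83.03811314863907
top0 0.082 33 slope deg 0.1910945890437089 pos 80.24801618290113
top5 L 26 24 far shift mm -1.4275749330645577 mean 105.1247542614986
top5 R 26 26 far shift mm -1.2959435007992788 mean -107.30472334803723
top5 -0.082 33 slope deg 0.22796399401472137 pos -82.91493187479952
top5 0.082 33 slope deg -0.042684382047200556 pos 80.67292303547615
756 [-4.09094802 -3.62984746] [0.30863643 0.95118008] -99.47274540469148 94.29616436179171
[(0, 119, 135, 268, 9319), (30, 128, 31, 30, 501), (60, 151, 7, 10, 27), (254, 150, 8, 20, 35), (254, 155, 13, 52, 163), (42, 157, 19, 10, 116), (269, 159, 62, 62, 370), (338, 163, 11, 53, 174), (51, 164, 16, 12, 103), (335, 166, 8, 19, 40), (266, 168, 6, 24, 39), (348, 172, 7, 25, 44), (60, 174, 14, 11, 86), (119, 180, 7, 9, 32), (87, 182, 11, 19, 38), (144, 182, 16, 87, 698), (100, 197, 10, 34, 150), (110, 199, 9, 17, 41), (276, 211, 71, 63, 1681), (244, 223, 26, 12, 148), (28, 226, 19, 9, 30), (110, 226, 13, 25, 170), (0, 235, 9, 20, 86), (414, 237, 10, 23, 145), (423, 237, 19, 26, 330), (279, 239, 5, 10, 46), (377, 244, 7, 9, 44), (387, 245, 7, 9, 31), (444, 244, 82, 125, 891), (395, 246, 8, 10, 40), (405, 246, 7, 12, 66), (0, 255, 30, 51, 752), (527, 334, 33, 48, 622), (17, 353, 119, 67, 4891), (0, 369, 8, 16, 61), (270, 370, 13, 5, 39), (238, 381, 60, 39, 1327), (0, 382, 8, 15, 63), (205, 390, 34, 30, 477), (0, 398, 20, 17, 52), (280, 399, 28, 21, 375)]
```

```bash
python3 - <<'E'
from h import *
c=load('top5');im=c['img'].astype(int);o=np.array([.5852,-.0263,.012]);Rz=R.from_euler('z',-7,degrees=True).as_matrix()
P={'red':[],'brass':[],'alu':[]}
for u in range(225,365):
  for v in range(128,264):
    p=Rz.T@(p2w(c,u,v,.03)-o)
    if abs(p[0])>.068 or abs(p[1])>.092: continue
    b,g,r=im[v,u]
    k='red' if r>120 and g<80 else 'brass' if r-b>40 and g>90 else 'alu' if min(b,g,r)>232 else None
    if k:P[k].append(p[:2]*1e3)
for k,q in P.items():
  q=np.array(q)
  if len(q)<3: print(k,len(q));continue
  w,V=np.linalg.eigh(np.cov(q.T));a=V[:,1];t=(q-q.mean(0))@a;print(k,len(q),q.mean(0),'ang',np.degrees(np.arctan2(a[1],a[0])),t.min(),t.max(),'width sd',w[0]**.5)
E
```

```text
red 19 [ 3.37529426 -4.43500399] ang -136.14439928982875 -6.382301360480622 7.084892511321146 width sd 3.0505690705767874
brass 163 [16.32601188 14.55374042] ang 51.594218499596934 -93.07726007934384 80.14561865478798 width sd 2.751399136021934
alu 277 [ -5.46589979 -11.84350174] ang 51.373128431032306 -96.58859861271921 84.72414060530039 width sd 6.629940722224319
```

```bash
python3 -c "
from h import *
print(robot.close_job())"
```

```text
the job is handed in; nothing more can be done
None
```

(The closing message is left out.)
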